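# Back off the knurled locking collar of a lens mount by two turns

### The job

Free the lens tube of the larger mount for focusing: with a fingertip against its knurled rim, roll the locking collar anticlockwise (seen from above) until the collar's white line has come round to the index line on the tube for the second time, and leave it there with the two lines in line. The collar is still within its first turn from tight, so its first coming-round counts as one. Do not grip or lift anything, and do not touch the lens tube, the smaller mount or the loose things on the bench.

Things in the scene. Friction and masses are not known exactly. Their poses are not given: they have to be found in the camera images.
- collar_turn (a joint): angle (rad) of the knurled locking collar of the larger lens mount, anticlockwise seen from above positive, counted from tight: 0 = tight, 6.283 = one full turn loosened, 12.566 = two full turns. It starts inside the first turn (1.0 to 4.5). It stays where it is left; dry friction about 0.03 N m (about 0.7 N at the rim), no springs. It can turn on to 19.5
- collar_center (a point): centre of the knurled collar, on its upright axis and half-way up its rim. The collar is a dark metal disc 93 mm over its straight-knurled rim (30 upright ridges about 1.3 mm proud), 22 high (11 above and 11 below this point), too wide to be gripped, its rim free all round. Its underside is 58 above the bench when tight, and it climbs 2.5 mm per loosening turn. It turns when something rubs or pushes round along its rim; it does not wobble or shift sideways
- collar_mark (a point): outer end of the white line on the collar's top face (40 from the axis); it goes round with the collar
- index_mark (a point): the fixed white index line on the outer edge of the lens tube's top (22 from the axis, 106 above the bench), running also down the tube's side; a dark line on the light foot below, out to the foot's edge (33 to 59 from the axis), points the same way. The collar is tight, or a whole number of turns from tight, when the collar's line points the same way from the axis as this one
- lens_top (a point): centre of the glass at the top of the lens tube, on the collar's axis, 106 above the bench
- collimator: the larger lens mount, bolted to the bench: metal foot 120 (x) x 96 (y) x 12 high, a dark barrel of 60 dia on it up to 56, the knurled collar above the barrel, and a black tube out of the collar's middle. Origin at the underside of the foot, under the axis; index line towards its +x
- lens_tube: black lens tube of the larger mount, 44 dia, standing 26 above the collar's top when tight (top at 106), glass in its end; not to be touched. Origin as the collimator's
- locking_collar: the collar's threaded core, which rises 2.5 mm a turn with the collar; origin on the axis at the collar's underside
- small_mount: a second, smaller lens mount, bolted down, foot 100 x 80 x 12, top of its tube at 86, with a smooth narrow dark ring (60 dia, 14 high, from 48 to 62) instead of a knurled collar. Not to be touched. Origin under its axis
- smooth_ring (a joint): angle (rad) of the smooth ring on the smaller mount; must stay as it is
- lens_tin: plain metal tin, 40 dia x 26 high, loose, often between the two mounts; origin centre of underside. Leave alone
- spanner: small spanner 130 long, lying nearest the robot, loose; leave alone
- wood_block: upright wooden block 22 x 60 x 95 high, loose, behind and between the mounts; origin centre of underside. Leave alone
- screwdriver: screwdriver 170 long lying on the bench's right part, loose; leave alone
- screw_jar: lidded jar, 56 dia x 70 high, on the left, loose; origin centre of underside. Leave alone
- mirror: square mirror (top at 100) on a steel block 50 x 50, on the right, loose; origin centre of underside. Leave alone
- wood_strip: wooden strip 150 x 22 x 6 lying on the left, loose; leave alone
There are look-alikes about, which are no part of the job. What is shaped like the collimator but brown or green is not meant.

How it is judged:
On the way:
1. the collar has come round to the index line once, one full turn from tight (value of joint collar_turn above 6.18319 rad).
At the end, for the whole second after the job is handed in: The collar stands two full turns loosened from tight (12.57 rad) within 0.35 rad (20 degrees), at rest and seated on its thread, nothing touched (value of joint collar_turn between 12.2164 and 12.9164 rad and velocity of joint collar_turn between -0.05 and 0.05 rad/s and z of locking_collar in the frame of collimator below 0.066 m).
It fails at once if the collar is pulled up off its thread (z of locking_collar in the frame of collimator above 0.069 m).
It fails at once if the collar is screwed tight instead of loosened (value of joint collar_turn below 0.3 rad).
It fails at once if the lens tube or the smaller mount is touched (contact force between any of the fingers, the arm and lens_tube above 0.5 N or contact force between any of the fingers, the arm and small_mount above 0.5 N).
It fails at once if something other than the fingers works the collar (contact force between the arm and locking_collar above 0.5 N).
It fails at once if a loose thing on the bench is moved, lifted or carried (distance of any of lens_tin, spanner, wood_block, screwdriver, screw_jar, mirror, wood_strip from where it was at the start of the episode above 0.012 m).
It also fails if it takes over 61 s, if anything falls off the work surface, if the arm or the gripper's body presses on something with over 40 N, if the wrist force passes 120 N, or if a joint passes its speed limit or range.

### The arm

A 6-joint arm with a two-finger parallel gripper is mounted at the origin on the work surface. World frame = base frame: x ahead of the robot, y to its left, z up, the work surface at z = 0. Lengths are in m, angles in rad, forces in N, time in s.
With the tool pointing down it reaches from about 0.35 to 0.975 m from the base axis. Payload 4.9 kg.
Tool frame: the origin (TCP) lies between the finger pads; the fingertips stand 19 mm ahead of it and the grasp point (between the pads) is the TCP; z points along the fingers, y is the direction in which the jaws open and shut (so a half turn about z gives the same grasp; the last joint's range is limited). The gripper opens to 85 mm and grips with 20 to 120 N. Pads are 22 mm wide; open, the fingers measure 114 mm over their backs; the gripper's body (76 mm by 85 mm) begins 54 mm behind the grasp point. The pads swing forward as they close: fully open they stand 13 mm farther back than shut.
Start: joints at [-1.268, 0.053, 1.613, -0, 1.476, -0.119], TCP at [0.256, -0.57, 0.25] pointing down, gripper open.
Joint ranges: [-3.01, 3.01], [-1.01, 2.22], [0.06, 2.58], [-1.02, 4.17], [0.09, 2.62], [-3.14, 3.14]. Speed limits (rad/s): [2.57, 2.57, 3.14, 3.14, 3.14, 3.14].

### API

Orientations are given as a unit quaternion [w, x, y, z].
In Python, from plant import state, grab_frame, calibration, job_done gives the robot as it stands. The module is installed in compiled form; this text tells all that it offers.
- The arm moves only by the tool servo_tool, never from a script. Its argument "deltas" is a list that holds one entry, the list of rows, each a list of 5 numbers: the finger opening in mm, from 0 to 85.4, then the shift along the world's x, y, z in mm, then the turn about the world's z in units of 6 degrees (1.0 is 6 degrees). A call has 1 to 5 rows; each row is the pose to reach, as a shift and turn from the pose commanded when the call began; what a row does not reach only later rows make up. A row lasts 1/8 s, in which the tool goes at most 62.5 mm and 10.7 degrees, less where a joint would pass 70% of its speed; a pose out of reach is approached as far as the arm can. A call with a gripper value outside its range is refused whole. The fingers move at their own pace and stop on an object; the grip force is fixed at half the most. Time passes only in rows, so rows that repeat a pose let the fingers close. It gives the time, the measured TCP pose, the force and the opening at its end, in the units of the state.
- state(): the state, without advancing time (a new reading comes with each control period).
- grab_frame(name): name is "side" or "top" or "wrist"; returns the picture (400x640x3 uint8, red, green, blue); there is no depth.
- calibration(name): a dict with "intrinsics" (3x3 intrinsics, pixels), "world_from_camera" (4x4, takes a point from camera to world coordinates). Camera axes: x right, y down, z forward; pixel columns grow to the right and rows downward; lengths in m; the calibration is good to about 2 mm. A picture is of the moment at which its call begins: read the wrist's pose just before it. calibration takes no time and is no camera call; for the wrist camera it gives the pose at the moment of the call.
- job_done(): hands the job in, once; it reports no verdict.
The state is a dict: "time": time; "joint_pos": joint angles; "joint_vel": joint speeds; "joint_efforts": joint torques, N m; "tool_pos": TCP position; "tool_rot": TCP orientation; "contact_force": force on the tool from outside, world axes, zero at the start; "ft_torque": the same for the moment, N m; "gripper_width": opening from 0.0 (shut) to 1.0 (fully open).
Only numpy, scipy, OpenCV 4.12 (cv2) and the standard library are available. Lean on these libraries where they do the work, as an engineer would, in place of code of your own. Each camera call takes 0.05 s, during which the arm holds its last target.

## Working session

There is one attempt and no reset: what is moved stays moved. The work goes in short steps, Python scripts to look and compute and a tool call to move; the robot and the scene stay as the last step left them, time stands still between calls to the robot, and variables do not carry over. Pictures are saved under pics/ and viewed, and the job is handed in when it is done.

Besides the shell and the picture viewer there is one more tool, called after "Emit:" by a JSON object that holds its "api" and its "payload". servo_tool: Moves the arm, as the interface text tells. Its arguments: {"type":"object","properties":{"deltas":{"type":"array","items":{"type":"array","items":{"type":"array","items":{"type":"number"}}}}},"required":["deltas"]}

```bash
mkdir -p pics
python3 - <<'E'
from plant import *
import cv2
print(state())
for n in ("side","top","wrist"):
    c=calibration(n);print(n,c['intrinsics'].round(1).tolist(),c['world_from_camera'].round(3).tolist())
    cv2.imwrite(f"pics/{n}0.png",grab_frame(n)[:,:,::-1])
E
```

```text
{'time': 0.0, 'joint_pos': array([-1.26803235e+00,  5.33652416e-02,  1.61429336e+00, -1.00835393e-05,
        1.47599988e+00, -1.18974062e-01]), 'joint_vel': array([ 2.43928096e-04, -1.82578840e-04,  6.07191598e-04,  7.13318329e-04,
       -1.72397594e-03, -8.49689379e-05]), 'joint_efforts': array([ 6.00263666e-04, -3.93682265e+01, -3.70172274e+01, -9.90034823e-05,
        7.18138806e-03, -4.95258234e-06]), 'tool_pos': array([ 0.25567912, -0.56966951,  0.24905816]), 'tool_rot': array([-1.02809781e-03,  9.77848767e-01,  2.09310108e-01, -9.97837495e-05]), 'contact_force': array([-0.62306742, -0.23865444,  0.50613267]), 'ft_torque': array([ 0.02958819, -0.02411999,  0.01399573]), 'gripper_width': 0.9939114722824887}
side [[421.0, 0.0, 320.9], [0.0, 421.0, 198.1], [0.0, 0.0, 1.0]] [[-0.955, -0.202, 0.215, 0.278], [-0.295, 0.629, -0.719, 0.785], [0.01, -0.751, -0.66, 0.859], [0.0, 0.0, 0.0, 1.0]]
top [[403.1, 0.0, 318.9], [0.0, 403.1, 198.8], [0.0, 0.0, 1.0]] [[-0.017, -0.997, 0.076, 0.44], [-1.0, 0.016, -0.023, -0.025], [0.022, -0.077, -0.997, 1.185], [0.0, 0.0, 0.0, 1.0]]
wrist [[304.9, 0.0, 314.4], [0.0, 304.9, 199.0], [0.0, 0.0, 1.0]] [[0.408, -0.879, -0.247, 0.318], [-0.913, -0.393, -0.109, -0.542], [-0.002, 0.27, -0.963, 0.372], [0.0, 0.0, 0.0, 1.0]]
```

View pics/top0.png

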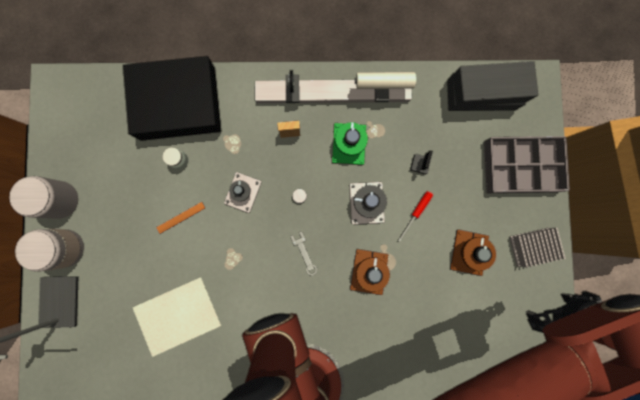

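View pics/side0.png

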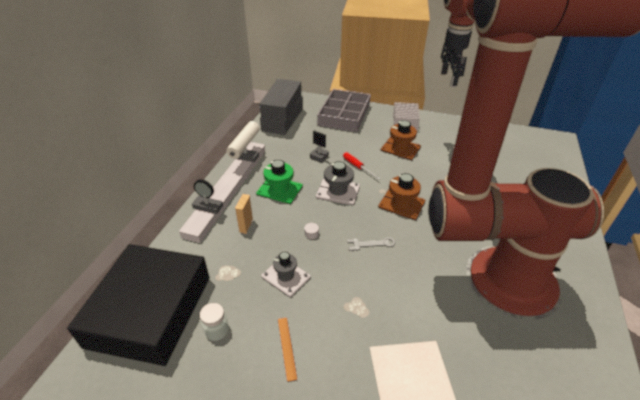

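Candidates in the top view are: dark metal on a light foot at (369,202), green at (350,142), brown at (373,272) and (474,253), and the small mount at (241,190). The one at (369,202) fits: larger, dark collar, light foot. I'll enlarge it to confirm.

```bash
cat > h.py <<'E'
from plant import *
import numpy as np, cv2
def pix2w(n,uv,z,c=None):
    c=c or calibration(n);K=c['intrinsics'];T=c['world_from_camera']
    d=T[:3,:3]@np.linalg.solve(K,np.array([uv[0],uv[1],1.]))
    o=T[:3,3];return o+d*(z-o[2])/d[2]
def w2pix(n,p,c=None):
    c=c or calibration(n);K=c['intrinsics'];T=c['world_from_camera']
    q=K@(T[:3,:3].T@(np.asarray(p,float)-T[:3,3]));return q[:2]/q[2]
def crop(img,x0,y0,x1,y1,s,f):
    cv2.imwrite(f,cv2.resize(img[y0:y1,x0:x1,::-1],None,fx=s,fy=s,interpolation=cv2.INTER_CUBIC))
E
python3 - <<'E'
import cv2,numpy as np
a=cv2.imread('pics/top0.png')[165:235,325:425];b=cv2.imread('pics/side0.png')[150:210,290:390]
b=cv2.copyMakeBorder(b,0,10,0,0,cv2.BORDER_CONSTANT)
cv2.imwrite('pics/c0.png',cv2.resize(np.vstack([np.hstack([a])]),None,fx=8,fy=8,interpolation=cv2.INTER_CUBIC))
cv2.imwrite('pics/c1.png',cv2.resize(b,None,fx=8,fy=8,interpolation=cv2.INTER_CUBIC))
E
```

```text
(no output)
```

View pics/c0.png

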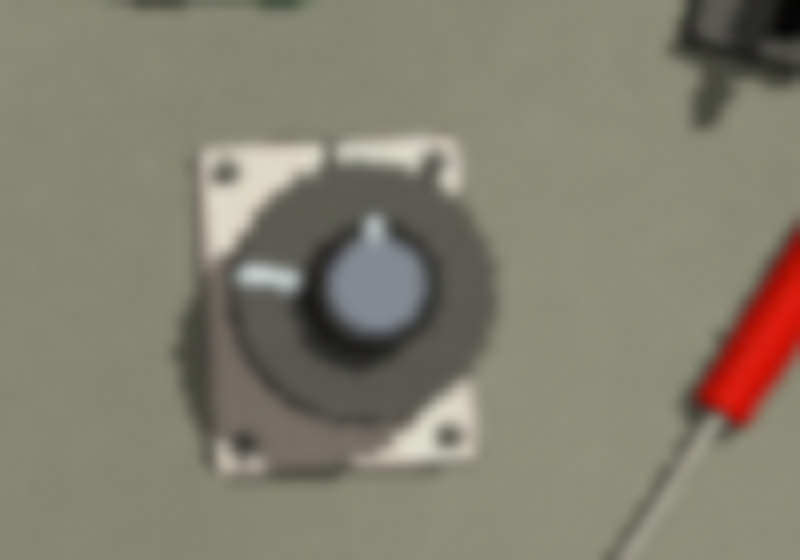

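View pics/c1.png

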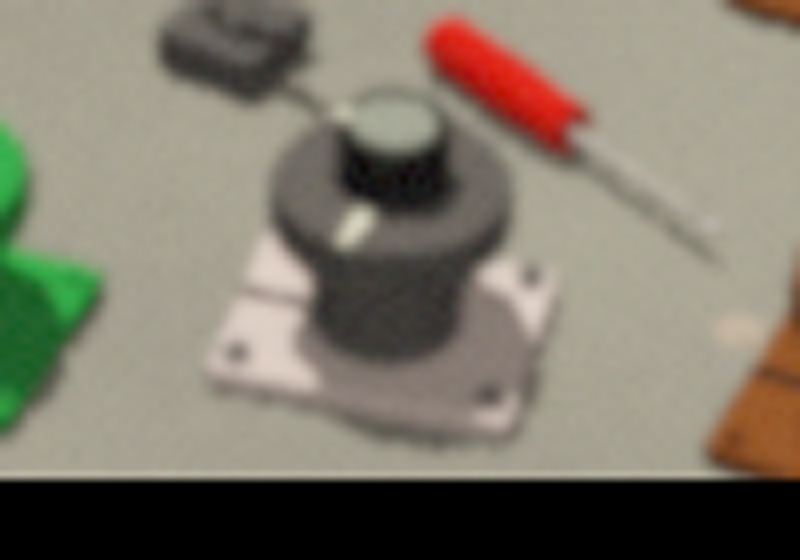

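View pics/wrist0.png

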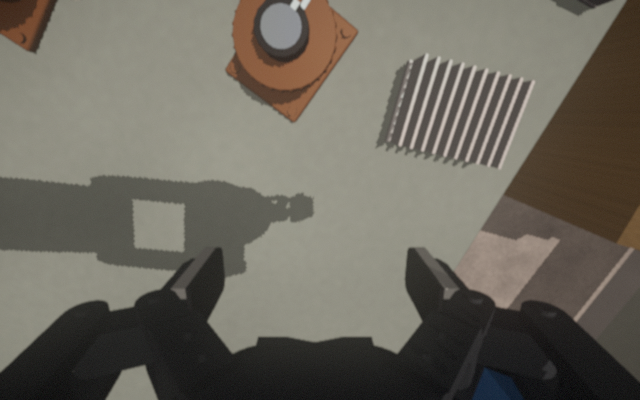

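Run:
```python
from h import *
f=lambda u,v:((u+.5)/8-.5+325,(v+.5)/8-.5+165)
g=lambda u,v:((u+.5)/8-.5+290,(v+.5)/8-.5+150)
P={}
for n,uv,z in [('lens',(375,285),.106),('indextop',(374,215),.106),('footline',(331,148),.012),('mark',(238,272),.081),('collarc',(365,294),.081),
 ('f1',(203,150),.012),('f2',(458,138),.012),('f4',(480,458),.012),('f3',(215,473),.012)]:
    P[n]=pix2w('top',f(*uv),z);print(n,P[n].round(4))
print('side lens',pix2w('side',g(396,125),.106).round(4),'mark',pix2w('side',g(345,243),.081).round(4),'collarc',pix2w('side',g(391,193),.081).round(4))
c=P['lens']
for n in ('indextop','footline','mark'):
    d=P[n]-c;print(n,np.hypot(*d[:2]).round(4),np.degrees(np.arctan2(d[1],d[0])))
for n,u,z in [('spanner1',(296,238),0),('spanner2',(312,271),0),('tin',(299,196),.026),('sdtip',(400,241),0),('sdh',(415,209),.02),('sdend',(428,195),.02),('mirror',(423,158),.1),('mirrorb',(417,172),.03),('block',(288,128),.095),('brown',(374,275),.106),('green',(352,134),.106)]:
    print(n,pix2w('top',u,z).round(3))
```

```text
lens [ 0.5171 -0.192   0.106 ]
indextop [ 0.5408 -0.1923  0.106 ]
footline [ 0.5744 -0.1917  0.012 ]
mark [ 0.5241 -0.1487  0.081 ]
collarc [ 0.5158 -0.1923  0.081 ]
f1 [ 0.5744 -0.1446  0.012 ]
f2 [ 0.5774 -0.2386  0.012 ]
f4 [ 0.46   -0.2432  0.012 ]
f3 [ 0.4561 -0.1463  0.012 ]
side lens [ 0.5159 -0.1932  0.106 ] mark [ 0.5226 -0.1503  0.081 ] collarc [ 0.5144 -0.1843  0.081 ]
indextop 0.0237 -0.7478226316853486
footline 0.0573 0.29657532808835924
mark 0.0439 80.81431459732379
spanner1 [0.417 0.016 0.   ]
spanner2 [ 0.321 -0.029  0.   ]
tin [0.538 0.005 0.026]
sdtip [ 0.403 -0.289  0.   ]
sdh [ 0.496 -0.332  0.02 ]
sdend [ 0.536 -0.371  0.02 ]
mirror [ 0.631 -0.338  0.1  ]
mirrorb [ 0.602 -0.339  0.03 ]
block [0.72  0.031 0.095]
brown [ 0.318 -0.193  0.106]
green [ 0.699 -0.144  0.106]
```

Confirmed at (369,202): knurled dark collar on a light foot. The foot line and tube index point to about +x, and the collar's white line is at about 80°, so the start is roughly 1.4 rad. 641° remain.

Plan: close the fingers and set the tool's x axis towards the collar axis. Then orbit the rim anticlockwise with light pressure, turning the tool in step.

Emit:
{"api": "servo_tool", "payload": {"deltas": [[[0, 45, 80, 0, -1.7], [0, 90, 160, 0, -3.4], [0, 135, 235, 0, -5.1], [0, 175, 310, 0, -6.8], [0, 215, 385, 0, -8.5]]]}}

```text
time: 0.78
tool_pos: [0.4057, -0.3042, 0.2501]
tool_rot: [-0.0, 0.974, -0.226, 0.0]
contact_force: [2.3, -0.3, -0.5]
gripper_width: -0.005
```

Emit:
{"api": "servo_tool", "payload": {"deltas": [[[0, 30, 60, 0, -1.7], [0, 46, 72, 0, -3.4], [0, 46, 72, 0, -5.1], [0, 46, 72, 0, -6.8], [0, 46, 72, 0, -8.5]]]}}

```text
time: 1.4
tool_pos: [0.4511, -0.2338, 0.2499]
tool_rot: [0.0, 0.782, -0.624, -0.0]
contact_force: [-0.6, 0.7, 1.0]
gripper_width: -0.001
```

Emit:
{"api": "servo_tool", "payload": {"deltas": [[[0, 0, 0, 0, -1], [0, 0, 0, -50, -2], [0, 0, 0, -80, -2]]]}}

```text
time: 1.78
tool_pos: [0.4503, -0.2335, 0.168]
tool_rot: [0.0, 0.714, -0.7, -0.001]
contact_force: [0.7, 0.5, -0.7]
gripper_width: 0.002
```

Run:
```python
from h import *
s=state();print(s['time'],s['tool_pos'],s['tool_rot'],s['joint_pos'],s['gripper_width'],s['contact_force'])
q=s['tool_rot'];print('yaw x',np.degrees(np.arctan2(2*(q[1]*q[2]+q[0]*q[3]),q[0]**2+q[1]**2-q[2]**2-q[3]**2)))
cv2.imwrite('pics/w1.png',grab_frame('wrist')[:,:,::-1]);cv2.imwrite('pics/s1.png',grab_frame('side')[:,:,::-1])
```

```text
1.775 [ 0.45029462 -0.23351375  0.16798146] [ 1.78049140e-04  7.13949985e-01 -7.00195715e-01 -1.16072149e-03] [-6.25206883e-01 -1.66105161e-01  1.96310563e+00 -4.19935741e-06
  1.34694078e+00  2.49693491e+00] 0.0015708069393596232 [ 0.72073851  0.48994977 -0.73504034]
yaw x -88.88557009308168
```

View pics/w1.png

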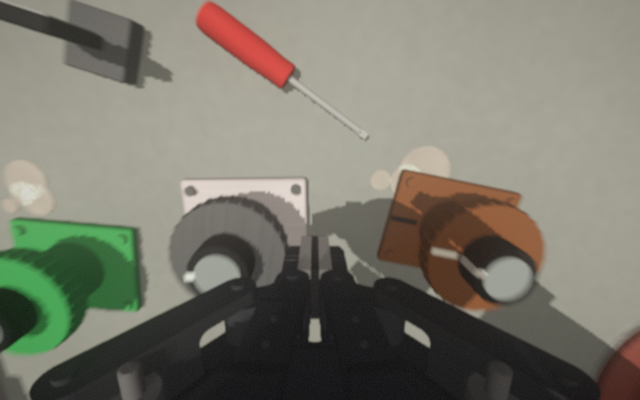

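View pics/s1.png

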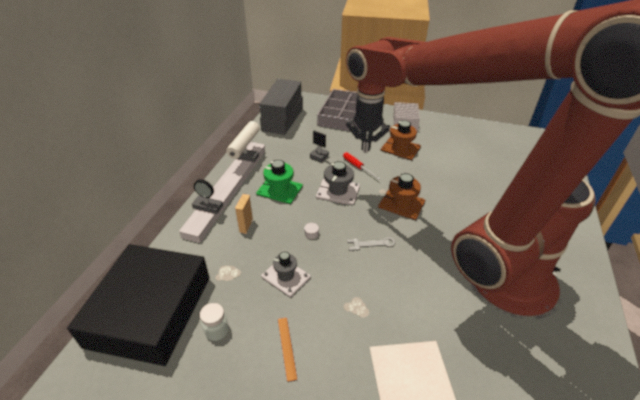

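Wrist view: the collar is at (228,250) and the closed fingers are at (315,265). Both are clear of each other. The first rows lagged, so I'll make up the shift to reach the +y side of the collar.

Emit:
{"api": "servo_tool", "payload": {"deltas": [[[0, 0, 35, 15, 0], [0, 15, 75, 15, 0], [0, 40, 105, 15, 0], [0, 66, 122, 15, 0], [0, 66, 122, 0, 0]]]}}

```text
time: 2.5
tool_pos: [0.5199, -0.1117, 0.1733]
tool_rot: [-0.001, 0.715, -0.699, 0.003]
contact_force: [-0.6, 0.6, 0.0]
gripper_width: 0.001
```

Emit:
{"api": "servo_tool", "payload": {"deltas": [[[0, 0, 0, -40, 0], [0, 0, 0, -78, 0], [0, 0, 0, -80, 0]]]}}

```text
time: 2.88
tool_pos: [0.5142, -0.1118, 0.0871]
tool_rot: [0.002, 0.714, -0.7, -0.003]
contact_force: [-0.3, -0.1, 0.5]
gripper_width: -0.002
```

Run:
```python
from h import *
s=state();print(s['time'],s['tool_pos'],s['tool_rot'],s['joint_pos'],s['gripper_width'],s['contact_force'])
cv2.imwrite('pics/w2.png',grab_frame('wrist')[:,:,::-1]);crop(grab_frame('side'),260,100,420,220,5,'pics/s2.png')
```

```text
2.875 [ 0.51418737 -0.11180798  0.0871234 ] [ 0.00160278  0.7138698  -0.70026884 -0.00329993] [-3.55477837e-01 -1.65621397e-02  1.97042690e+00 -2.51096551e-04
  1.19506136e+00  2.76697273e+00] -0.002266160783636929 [-0.3346144  -0.09336376  0.47956051]
```

View pics/w2.png

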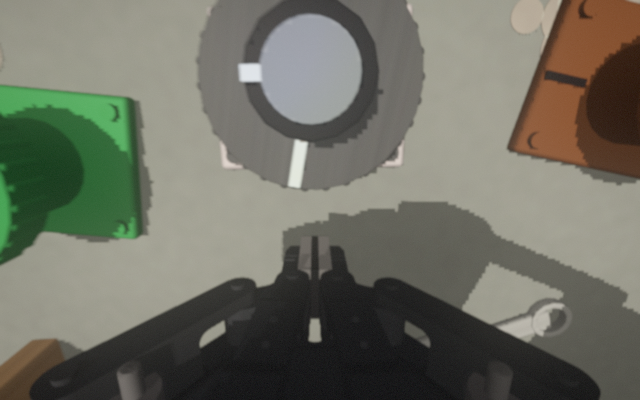

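View pics/s2.png

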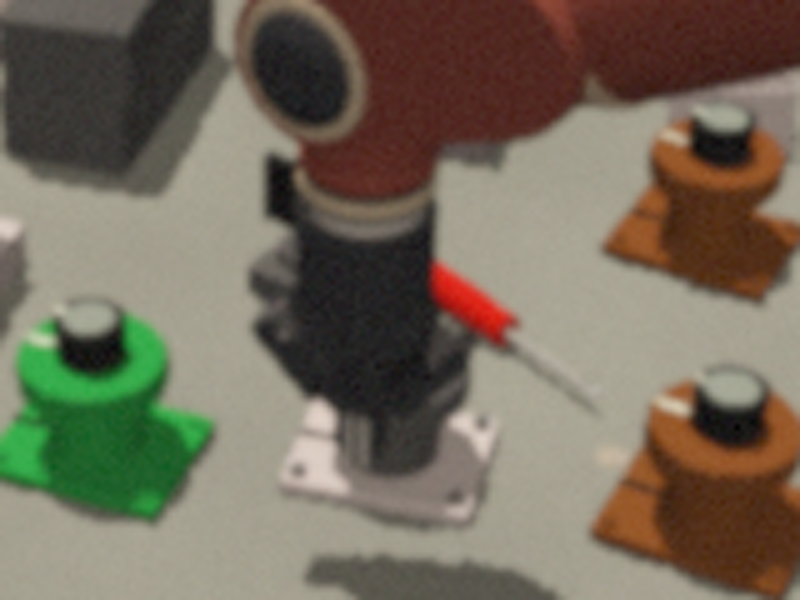

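```bash
cat >> h.py <<'E'
def yaw(s):
    q=s['tool_rot'];return np.degrees(np.arctan2(2*(q[1]*q[2]+q[0]*q[3]),q[0]**2+q[1]**2-q[2]**2-q[3]**2))
E
python3 - <<'E'
from h import *
c=pix2w('wrist',(311,70),.106);i=pix2w('wrist',(239,73),.106);m=pix2w('wrist',(297,186),.0806)
print(c,i,m)
for p in (i,m):
    d=p-c;print(np.hypot(*d[:2]),np.degrees(np.arctan2(d[1],d[0])))
for u in [(199,68),(424,68),(312,189)]: print(pix2w('wrist',u,.0806))
E
```

```text
[ 0.51976579 -0.1945062   0.106     ] [ 0.5433588  -0.19317088  0.106     ] [ 0.52564031 -0.14949195  0.0806    ]
0.023630771270777277 3.239391583673109
0.045395956120806595 82.56472328838774
[ 0.56533293 -0.19768482  0.0806    ]
[ 0.47450331 -0.19930864  0.0806    ]
[ 0.5189138  -0.14823315  0.0806    ]
```

Axis ≈ (0.518, -0.1935), index at about 2°, mark at about 82°. So the start is about 1.4 rad. Next I'll feel for the rim.

Emit:
{"api": "servo_tool", "payload": {"deltas": [[[0, 1, -10, 0, 0], [0, 1, -20, 0, 0], [0, 1, -22, 0, 0], [0, 1, -22, 0, 0]]]}}

```text
time: 3.48
tool_pos: [0.5183, -0.1346, 0.0907]
tool_rot: [-0.0, 0.714, -0.7, 0.0]
contact_force: [-0.1, -0.0, 0.3]
gripper_width: 0.003
```

Emit:
{"api": "servo_tool", "payload": {"deltas": [[[0, 0, -1, 0, 0], [0, 0, -2, 0, 0], [0, 0, -2, 0, 0]]]}}

```text
time: 3.85
tool_pos: [0.5181, -0.1357, 0.0902]
tool_rot: [-0.0, 0.714, -0.7, -0.0]
contact_force: [-0.6, 1.8, 1.9]
gripper_width: 0.002
```

Contact is at radius ≈ 58 mm, as expected. I'll work out the orbit rows with about 2.5 mm of press at 9° per row.

```bash
cat > orb.py <<'E'
import sys,numpy as np
R=54.5
for a in range(90,415,45):
    print(a,[[round(R*(np.cos(np.radians(a+9*k))-np.cos(np.radians(a))),1),round(R*(np.sin(np.radians(a+9*k))-np.sin(np.radians(a))),1),1.5*k] for k in range(1,6)])
E
python3 orb.py
```

```text
90 [[np.float64(-8.5), np.float64(-0.7), 1.5], [np.float64(-16.8), np.float64(-2.7), 3.0], [np.float64(-24.7), np.float64(-5.9), 4.5], [np.float64(-32.0), np.float64(-10.4), 6.0], [np.float64(-38.5), np.float64(-16.0), 7.5]]
135 [[np.float64(-5.6), np.float64(-6.5), 1.5], [np.float64(-10.0), np.float64(-13.8), 3.0], [np.float64(-13.3), np.float64(-21.7), 4.5], [np.float64(-15.3), np.float64(-30.0), 6.0], [np.float64(-16.0), np.float64(-38.5), 7.5]]
180 [[np.float64(0.7), np.float64(-8.5), 1.5], [np.float64(2.7), np.float64(-16.8), 3.0], [np.float64(5.9), np.float64(-24.7), 4.5], [np.float64(10.4), np.float64(-32.0), 6.0], [np.float64(16.0), np.float64(-38.5), 7.5]]
225 [[np.float64(6.5), np.float64(-5.6), 1.5], [np.float64(13.8), np.float64(-10.0), 3.0], [np.float64(21.7), np.float64(-13.3), 4.5], [np.float64(30.0), np.float64(-15.3), 6.0], [np.float64(38.5), np.float64(-16.0), 7.5]]
270 [[np.float64(8.5), np.float64(0.7), 1.5], [np.float64(16.8), np.float64(2.7), 3.0], [np.float64(24.7), np.float64(5.9), 4.5], [np.float64(32.0), np.float64(10.4), 6.0], [np.float64(38.5), np.float64(16.0), 7.5]]
315 [[np.float64(5.6), np.float64(6.5), 1.5], [np.float64(10.0), np.float64(13.8), 3.0], [np.float64(13.3), np.float64(21.7), 4.5], [np.float64(15.3), np.float64(30.0), 6.0], [np.float64(16.0), np.float64(38.5), 7.5]]
360 [[np.float64(-0.7), np.float64(8.5), 1.5], [np.float64(-2.7), np.float64(16.8), 3.0], [np.float64(-5.9), np.float64(24.7), 4.5], [np.float64(-10.4), np.float64(32.0), 6.0], [np.float64(-16.0), np.float64(38.5), 7.5]]
405 [[np.float64(-6.5), np.float64(5.6), 1.5], [np.float64(-13.8), np.float64(10.0), 3.0], [np.float64(-21.7), np.float64(13.3), 4.5], [np.float64(-30.0), np.float64(15.3), 6.0], [np.float64(-38.5), np.float64(16.0), 7.5]]
```

Emit:
{"api": "servo_tool", "payload": {"deltas": [[[0, 0, -1, -1, 0], [0, 0, -2.4, -2, 0], [0, 0, -2.4, -2, 0]]]}}

```text
time: 4.22
tool_pos: [0.5191, -0.1364, 0.0895]
tool_rot: [-0.002, 0.714, -0.7, -0.001]
contact_force: [0.0, 10.7, 7.2]
gripper_width: -0.002
```

Emit:
{"api": "servo_tool", "payload": {"deltas": [[[0, -8.5, -0.7, 0, 1.5], [0, -16.8, -2.7, 0, 3], [0, -24.7, -5.9, 0, 4.5], [0, -32, -10.4, 0, 6], [0, -38.5, -16, 0, 7.5]]]}}

```text
time: 4.85
tool_pos: [0.4779, -0.1519, 0.0885]
tool_rot: [-0.002, 0.929, -0.371, -0.004]
contact_force: [-7.9, 9.8, 10.2]
gripper_width: 0.004
```

Run:
```python
from h import *
s=state();print(s['time'],s['tool_pos'],yaw(s),s['joint_pos'].round(2),s['contact_force'])
cv2.imwrite('pics/w3.png',grab_frame('wrist')[:,:,::-1])
```

```text
4.85 [ 0.47786816 -0.15194958  0.08847691] -43.518505601267385 [-0.46 -0.08  2.03  0.    1.2   1.87] [-7.8747403  9.7783838 10.2017609]
```

View pics/w3.png

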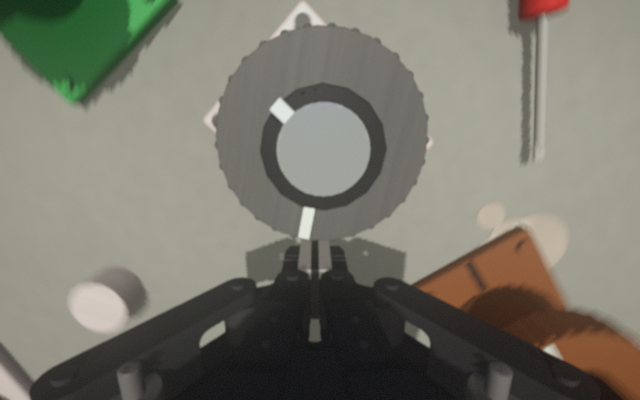

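The white line (306,222) stays beside the fingertip (313,250), so the rim follows without slip. I'll continue with a small z rise to relieve the vertical friction.

Emit:
{"api": "servo_tool", "payload": {"deltas": [[[0, -5.6, -6.5, 1, 1.5], [0, -10, -13.8, 1, 3], [0, -13.3, -21.7, 1, 4.5], [0, -15.3, -30, 1, 6], [0, -16, -38.5, 1, 7.5]]]}}

```text
time: 5.52
tool_pos: [0.4603, -0.1928, 0.0887]
tool_rot: [-0.001, 1.0, 0.013, -0.005]
contact_force: [-12.1, 0.3, 8.1]
gripper_width: -0.001
```

Emit:
{"api": "servo_tool", "payload": {"deltas": [[[0, 0.7, -8.5, 0, 1.5], [0, 2.7, -16.8, 0, 3], [0, 5.9, -24.7, 0, 4.5], [0, 10.4, -32, 0, 6], [0, 16, -38.5, 0, 7.5]]]}}

```text
time: 6.15
tool_pos: [0.4779, -0.234, 0.0895]
tool_rot: [0.001, 0.919, 0.395, -0.003]
contact_force: [-7.0, -4.6, 2.2]
gripper_width: 0.001
```

Run:
```python
from h import *
s=state();print(s['time'],s['tool_pos'],yaw(s),s['joint_pos'].round(2),s['contact_force'])
cv2.imwrite('pics/w4.png',grab_frame('wrist')[:,:,::-1])
```

```text
6.15 [ 0.47786772 -0.23404381  0.089544  ] 46.47459973494108 [-0.59 -0.01  1.96 -0.01  1.19  0.17] [-7.03048876 -4.59458518  2.24495665]
```

View pics/w4.png

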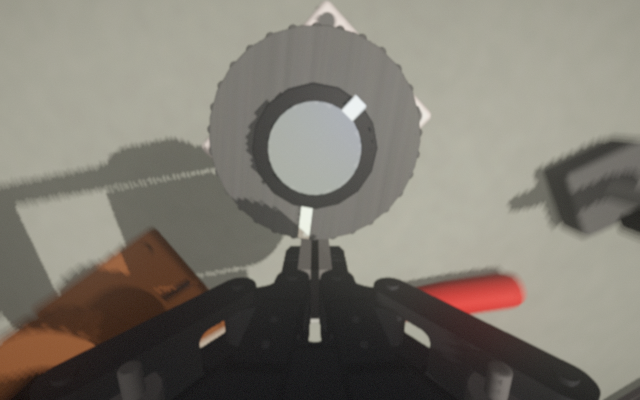

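No slip so far. Continuing.

Emit:
{"api": "servo_tool", "payload": {"deltas": [[[0, 6.5, -5.6, 0, 1.5], [0, 13.8, -10, 0, 3], [0, 21.7, -13.3, 0, 4.5], [0, 30, -15.3, 0, 6], [0, 38.5, -16, 0, 7.5]]]}}

```text
time: 6.82
tool_pos: [0.5186, -0.2499, 0.0901]
tool_rot: [0.002, 0.698, 0.716, -0.001]
contact_force: [-1.1, -4.3, 0.9]
gripper_width: 0.001
```

Emit:
{"api": "servo_tool", "payload": {"deltas": [[[0, 8.5, 0.7, 0, 1.5], [0, 16.8, 2.7, 0, 3], [0, 24.7, 5.9, 0, 4.5], [0, 32, 10.4, 0, 6], [0, 38.5, 16, 0, 7.5]]]}}

```text
time: 7.45
tool_pos: [0.5577, -0.2329, 0.0902]
tool_rot: [0.002, 0.371, 0.929, -0.001]
contact_force: [0.4, -1.6, 0.6]
gripper_width: 0.002
```

Run:
```python
from h import *
s=state();print(s['time'],s['tool_pos'],yaw(s),s['joint_pos'].round(2),s['contact_force'])
cv2.imwrite('pics/w5.png',grab_frame('wrist')[:,:,::-1])
```

```text
7.45 [ 0.55772934 -0.23294917  0.09022626] 136.44320301468036 [-0.52  0.15  1.79 -0.    1.2  -1.33] [ 0.42933123 -1.61292358  0.5554371 ]
```

View pics/w5.png

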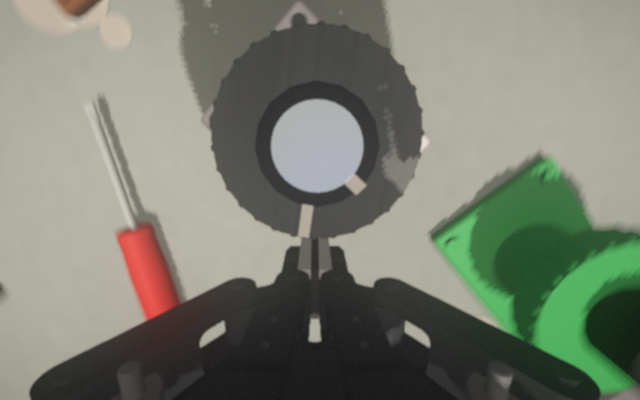

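The line is still at the finger but the press has dropped to about 1.7 N, so I'll add 2 mm inward.

Emit:
{"api": "servo_tool", "payload": {"deltas": [[[0, 4.2, 7.9, 0, 1.5], [0, 8.6, 15.2, 0, 3], [0, 11.9, 23.1, 0, 4.5], [0, 13.9, 31.4, 0, 6], [0, 14.6, 39.9, 0, 7.5]]]}}

```text
time: 8.12
tool_pos: [0.5737, -0.1926, 0.0908]
tool_rot: [0.003, -0.011, 1.0, -0.001]
contact_force: [5.3, -0.2, 0.6]
gripper_width: -0.003
```

Emit:
{"api": "servo_tool", "payload": {"deltas": [[[0, -0.7, 8.5, 0.5, 1.5], [0, -2.7, 16.8, 0.5, 3], [0, -5.9, 24.7, 0.5, 4.5], [0, -10.4, 32, 0.5, 6], [0, -16, 38.5, 0.5, 7.5]]]}}

```text
time: 8.75
tool_pos: [0.557, -0.1526, 0.0909]
tool_rot: [0.002, -0.393, 0.919, -0.001]
contact_force: [3.8, 2.8, 1.4]
gripper_width: 0.001
```

Run:
```python
from h import *
s=state();print(s['time'],s['tool_pos'],yaw(s),s['joint_pos'].round(2),s['contact_force'])
cv2.imwrite('pics/w6.png',grab_frame('wrist')[:,:,::-1])
```

```text
8.75 [ 0.55700767 -0.15258221  0.09091837] -133.6835698622527 [-0.4   0.09  1.85  0.    1.19 -2.78] [3.75421605 2.78362893 1.43662078]
```

View pics/w6.png

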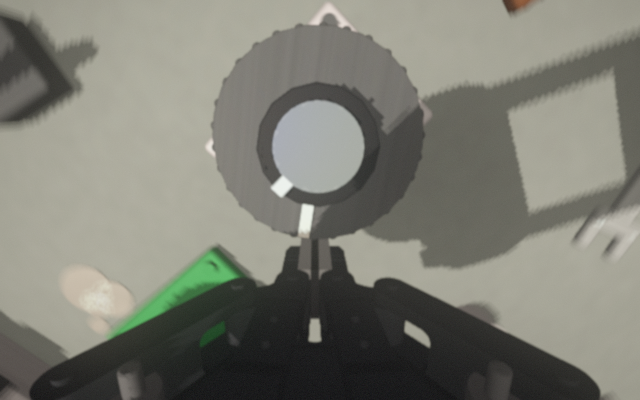

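The line has passed the index once (tube index (282,186), collar line (306,220) now beyond it). Collar ≈ 6.9 rad. Next I retreat outward, rise, unwind the wrist and take a second pass.

Emit:
{"api": "servo_tool", "payload": {"deltas": [[[0, 7, 7, 0, 0], [0, 15, 15, 0, 0], [0, 15, 15, 30, -1.7], [0, 10, 20, 60, -3.4], [0, -10, 26, 60, -5.1]]]}}

```text
time: 9.43
tool_pos: [0.5477, -0.1277, 0.1532]
tool_rot: [0.003, -0.132, 0.991, -0.002]
contact_force: [-0.7, 0.2, 0.8]
gripper_width: 0.001
```

Emit:
{"api": "servo_tool", "payload": {"deltas": [[[0, -10, 4, 0, -1.7], [0, -10, 4, 0, -3.4], [0, -10, 4, 0, -5.1], [0, -10, 4, 0, -6.8], [0, -10, 4, 0, -8.5]]]}}

```text
time: 10.05
tool_pos: [0.5354, -0.123, 0.1494]
tool_rot: [-0.0, 0.308, 0.951, -0.0]
contact_force: [-0.4, 0.6, 0.0]
gripper_width: 0.002
```

Emit:
{"api": "servo_tool", "payload": {"deltas": [[[0, 0, 0, 0, -1.7], [0, 0, 0, 0, -3.4], [0, 0, 0, 0, -5.1], [0, 0, 0, 0, -6.8], [0, 0, 0, 0, -8.5]]]}}

```text
time: 10.68
tool_pos: [0.5354, -0.123, 0.1494]
tool_rot: [-0.0, 0.687, 0.726, -0.0]
contact_force: [0.4, -1.0, 0.6]
gripper_width: 0.001
```

Emit:
{"api": "servo_tool", "payload": {"deltas": [[[0, 0, 0, 0, -1.7], [0, 0, 0, 0, -3.4], [0, 0, 0, 0, -5.1], [0, 0, 0, 0, -6.8], [0, 0, 0, 0, -8.5]]]}}

```text
time: 11.3
tool_pos: [0.5354, -0.123, 0.1495]
tool_rot: [-0.0, 0.933, 0.36, -0.0]
contact_force: [-0.4, -0.5, 0.2]
gripper_width: 0.006
```

Emit:
{"api": "servo_tool", "payload": {"deltas": [[[0, 0, 0, 0, -1.7], [0, 0, 0, 0, -3.4], [0, 0, 0, 0, -5.1], [0, 0, 0, 0, -6.8], [0, 0, 0, 0, -8.5]]]}}

```text
time: 11.92
tool_pos: [0.5354, -0.123, 0.1494]
tool_rot: [0.0, 0.997, -0.077, -0.0]
contact_force: [0.7, -0.9, -0.4]
gripper_width: 0.002
```

Emit:
{"api": "servo_tool", "payload": {"deltas": [[[0, 0, 0, 0, -1.7], [0, 0, 0, 0, -3.4], [0, 0, 0, 0, -5.1], [0, 0, 0, 0, -6.8], [0, 0, 0, 0, -8.5]]]}}

```text
time: 12.55
tool_pos: [0.5354, -0.123, 0.1494]
tool_rot: [0.0, 0.867, -0.499, -0.0]
contact_force: [-0.0, -0.5, 0.3]
gripper_width: 0.004
```

Run:
```python
from h import *
s=state();print(s['time'],s['tool_pos'],yaw(s),s['joint_pos'].round(2),s['contact_force'])
cv2.imwrite('pics/w7.png',grab_frame('wrist')[:,:,::-1])
```

```text
12.55 [ 0.53542479 -0.12298739  0.14943698] -59.853041529835 [-0.36 -0.04  1.88 -0.    1.3   2.25] [-0.00228078 -0.45846796  0.30481402]
```

View pics/w7.png

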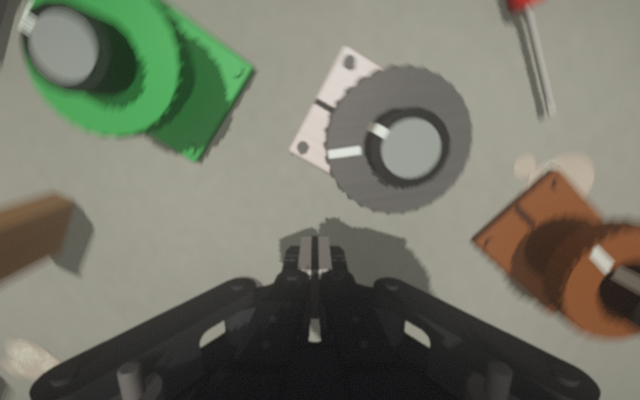

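Run:
```python
from h import *
c=pix2w('wrist',(412,147),.106);m=pix2w('wrist',(330,154),.0828);i=pix2w('wrist',(371,127),.106)
C=np.array([.517,-.1932]);print(c,np.linalg.norm(m[:2]-C))
for p,o in ((m,C),(m,c[:2]),(i,c[:2])):d=p[:2]-o;print(np.degrees(np.arctan2(d[1],d[0])))
R=54
for a in (80,125,170,215,260,305,350):
    print(a,[[float(round(R*(np.cos(np.radians(a+9*k))-np.cos(np.radians(a))),1)),float(round(R*(np.sin(np.radians(a+9*k))-np.sin(np.radians(a))),1)),1.5*k] for k in range(1,6)])
```

```text
[ 0.51526241 -0.1931512   0.106     ] 0.04218994435035552
40.296813880968465
38.76739388553658
4.977968970267134
80 [[-8.4, 0.8, 1.5], [-16.9, 0.3, 3.0], [-25.2, -1.5, 4.5], [-33.0, -4.6, 6.0], [-40.4, -8.9, 7.5]]
125 [[-6.5, -5.4, 1.5], [-12.2, -11.7, 3.0], [-16.7, -18.9, 4.5], [-20.1, -26.7, 6.0], [-22.2, -34.9, 7.5]]
170 [[-0.8, -8.4, 1.5], [-0.3, -16.9, 3.0], [1.5, -25.2, 4.5], [4.6, -33.0, 6.0], [8.9, -40.4, 7.5]]
215 [[5.4, -6.5, 1.5], [11.7, -12.2, 3.0], [18.9, -16.7, 4.5], [26.7, -20.1, 6.0], [34.9, -22.2, 7.5]]
260 [[8.4, -0.8, 1.5], [16.9, -0.3, 3.0], [25.2, 1.5, 4.5], [33.0, 4.6, 6.0], [40.4, 8.9, 7.5]]
305 [[6.5, 5.4, 1.5], [12.2, 11.7, 3.0], [16.7, 18.9, 4.5], [20.1, 26.7, 6.0], [22.2, 34.9, 7.5]]
350 [[0.8, 8.4, 1.5], [0.3, 16.9, 3.0], [-1.5, 25.2, 4.5], [-4.6, 33.0, 6.0], [-8.9, 40.4, 7.5]]
```

Emit:
{"api": "servo_tool", "payload": {"deltas": [[[0, -5, 4, 0, -1.7], [0, -5, 4, 0, -3.4], [0, -5, 4, 0, -5.1], [0, -5, 4, -20, -6.7], [0, -5, 4, -40, -6.7]]]}}

```text
time: 13.22
tool_pos: [0.5305, -0.1191, 0.1091]
tool_rot: [-0.0, -0.646, 0.763, -0.0]
contact_force: [-0.1, 0.8, -0.2]
gripper_width: -0.002
```

Emit:
{"api": "servo_tool", "payload": {"deltas": [[[0, 0, 0, -18, 0], [0, 0, 0, -18, 0], [0, -1, -8, -18, 0], [0, -3, -16, -18, 0], [0, -3, -16, -18, 0]]]}}

```text
time: 13.85
tool_pos: [0.5277, -0.1361, 0.0928]
tool_rot: [0.0, -0.645, 0.764, -0.001]
contact_force: [-0.3, -0.1, -0.1]
gripper_width: 0.0
```

Collar ≈ 397° (mark at 39.5°, index 2–3°), so about 323° remain. Now I press in and start the second pass.

Emit:
{"api": "servo_tool", "payload": {"deltas": [[[0, -0.3, -1.5, -1, 0], [0, -0.6, -3.5, -1, 0], [0, -0.6, -3.5, -1, 0]]]}}

```text
time: 14.22
tool_pos: [0.5272, -0.1371, 0.0914]
tool_rot: [0.002, -0.645, 0.764, 0.001]
contact_force: [1.4, 6.6, 3.6]
gripper_width: 0.0
```

Emit:
{"api": "servo_tool", "payload": {"deltas": [[[0, -8.4, 0.8, 0, 1.5], [0, -16.9, 0.3, 0, 3], [0, -25.2, -1.5, 0, 4.5], [0, -33, -4.6, 0, 6], [0, -40.4, -8.9, 0, 7.5]]]}}

```text
time: 14.85
tool_pos: [0.4853, -0.1456, 0.0911]
tool_rot: [-0.001, 0.89, -0.457, -0.002]
contact_force: [-4.6, 6.9, 5.7]
gripper_width: -0.002
```

Emit:
{"api": "servo_tool", "payload": {"deltas": [[[0, -6.5, -5.4, 0.5, 1.5], [0, -12.2, -11.7, 0.5, 3], [0, -16.7, -18.9, 0.5, 4.5], [0, -20.1, -26.7, 0.5, 6], [0, -22.2, -34.9, 0.5, 7.5]]]}}

```text
time: 15.48
tool_pos: [0.4612, -0.1817, 0.0909]
tool_rot: [-0.001, 0.997, -0.081, -0.004]
contact_force: [-9.9, 3.2, 7.8]
gripper_width: -0.004
```

Run:
```python
from h import *
s=state();print(s['time'],s['tool_pos'],yaw(s),s['joint_pos'].round(2),s['contact_force'])
cv2.imwrite('pics/w8.png',grab_frame('wrist')[:,:,::-1])
```

```text
15.475 [ 0.46118892 -0.1816596   0.09088929] -9.302388851709944 [-0.52 -0.1   2.04 -0.    1.21  1.21] [-9.87140531  3.2322556   7.84781264]
```

View pics/w8.png

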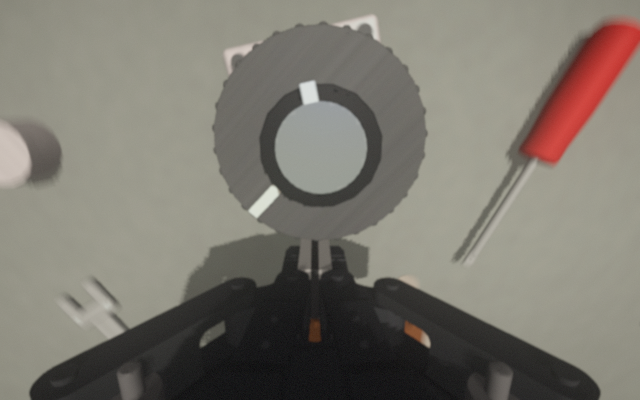

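Following without slip. Continuing.

Emit:
{"api": "servo_tool", "payload": {"deltas": [[[0, -0.8, -8.4, 0.5, 1.5], [0, -0.3, -16.9, 0.5, 3], [0, 1.5, -25.2, 0.5, 4.5], [0, 4.6, -33, 0.5, 6], [0, 8.9, -40.4, 0.5, 7.5]]]}}

```text
time: 16.15
tool_pos: [0.4702, -0.2248, 0.0917]
tool_rot: [0.001, 0.952, 0.307, -0.004]
contact_force: [-10.1, -6.2, 5.5]
gripper_width: -0.004
```

Emit:
{"api": "servo_tool", "payload": {"deltas": [[[0, 5.4, -6.5, 0, 1.5], [0, 11.7, -12.2, 0, 3], [0, 18.9, -16.7, 0, 4.5], [0, 26.7, -20.1, 0, 6], [0, 34.9, -22.2, 0, 7.5]]]}}

```text
time: 16.77
tool_pos: [0.5077, -0.2487, 0.0927]
tool_rot: [0.003, 0.762, 0.647, -0.003]
contact_force: [-2.3, -8.8, 0.8]
gripper_width: 0.003
```

Run:
```python
from h import *
s=state();print(s['time'],s['tool_pos'],yaw(s),s['joint_pos'].round(2),s['contact_force'])
cv2.imwrite('pics/w9.png',grab_frame('wrist')[:,:,::-1])
```

```text
16.775 [ 0.50770836 -0.24866059  0.0927041 ] 80.65444881683673 [-0.58  0.06  1.88 -0.01  1.2  -0.42] [-2.25012304 -8.81400116  0.77556369]
```

View pics/w9.png

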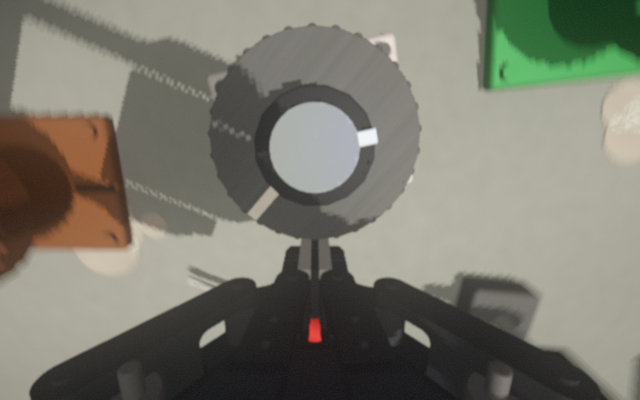

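Emit:
{"api": "servo_tool", "payload": {"deltas": [[[0, 8.4, -0.8, 0, 1.5], [0, 16.9, -0.3, 0, 3], [0, 25.2, 1.5, 0, 4.5], [0, 33, 4.6, 0, 6], [0, 40.4, 8.9, 0, 7.5]]]}}

```text
time: 17.45
tool_pos: [0.5501, -0.2388, 0.0932]
tool_rot: [0.004, 0.457, 0.89, -0.002]
contact_force: [3.4, -5.1, -1.2]
gripper_width: 0.003
```

Emit:
{"api": "servo_tool", "payload": {"deltas": [[[0, 6, 5.8, 0.5, 1.5], [0, 11.4, 12.1, 0.5, 3], [0, 15.9, 19.3, 0.5, 4.5], [0, 19.3, 27.1, 0.5, 6], [0, 21.4, 35.3, 0.5, 7.5]]]}}

```text
time: 18.08
tool_pos: [0.5727, -0.202, 0.0938]
tool_rot: [0.004, 0.082, 0.997, -0.001]
contact_force: [7.7, -1.6, -2.4]
gripper_width: 0.001
```

Run:
```python
from h import *
s=state();print(s['time'],s['tool_pos'],yaw(s),s['joint_pos'].round(2),s['contact_force'])
cv2.imwrite('pics/w10.png',grab_frame('wrist')[:,:,::-1])
```

```text
18.075 [ 0.57266663 -0.20199342  0.09377769] 170.64071546772695 [-0.46  0.15  1.78  0.    1.2  -1.87] [ 7.73389126 -1.6019173  -2.44632033]
```

View pics/w10.png

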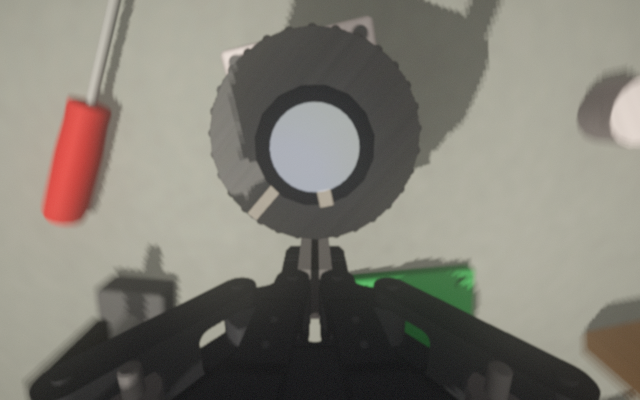

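Run:
```python
from h import *
c=pix2w('wrist',(315,146),.106);i=pix2w('wrist',(325.5,200),.106);m=pix2w('wrist',(255,216),.0848);m2=pix2w('wrist',(275,190),.0848)
cc=pix2w('wrist',(315.5,131),.0848)
an=lambda a,b:np.degrees(np.arctan2((a-b)[1],(a-b)[0]))
print(c,cc,'index',an(i,c),'mark',an(m,c),an(m,cc),an(m,m2))
```

```text
[ 0.5160962 -0.191334   0.106    ] [ 0.51229189 -0.19049671  0.0848    ] index 1.9402611297773051 mark -47.98091319825276 -45.19734334789695 -47.18021055631945
```

About 49.5° remain (index 2°, mark -47.5°). I'll go 45°, then a small trim.

Emit:
{"api": "servo_tool", "payload": {"deltas": [[[0, 0.8, 8.4, 0.5, 1.5], [0, 0.3, 16.9, 0.5, 3], [0, -1.5, 25.2, 0.5, 4.5], [0, -4.6, 33, 0.5, 6], [0, -8.9, 40.4, 0.5, 7.5]]]}}

```text
time: 18.75
tool_pos: [0.5628, -0.1597, 0.0937]
tool_rot: [0.003, -0.306, 0.952, -0.001]
contact_force: [5.3, 2.3, -0.4]
gripper_width: 0.001
```

Emit:
{"api": "servo_tool", "payload": {"deltas": [[[0, -1.6, 2.2, 0, 0.5], [0, -2.6, 3.4, 0, 0.8], [0, -2.6, 3.4, 0, 0.8]]]}}

```text
time: 19.12
tool_pos: [0.5599, -0.156, 0.0937]
tool_rot: [0.003, -0.343, 0.939, -0.0]
contact_force: [4.6, 4.4, -0.2]
gripper_width: 0.001
```

Run:
```python
from h import *
s=state();print(s['time'],s['tool_pos'],yaw(s),s['joint_pos'].round(2),s['contact_force'])
crop(grab_frame('wrist'),190,10,440,260,3 if 0 else 2.4,'pics/w11.png')
```

```text
19.125 [ 0.55994237 -0.15603059  0.09367541] -139.8261301119466 [-0.4   0.1   1.84  0.    1.2  -2.67] [ 4.62144446  4.41240858 -0.16310435]
```

View pics/w11.png

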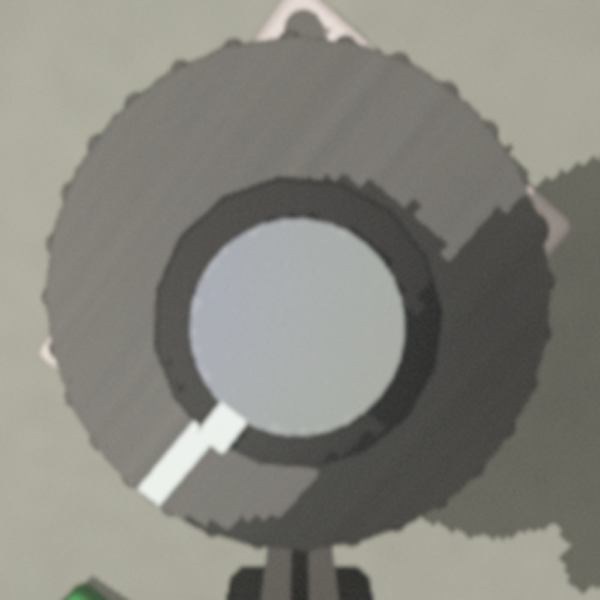

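The collar line and the index line are in line. I'll withdraw radially, rise clear and check from above.

Emit:
{"api": "servo_tool", "payload": {"deltas": [[[0, 6, 5, 0, 0], [0, 18, 15, 0, 0], [0, 18, 15, 25, 0], [0, 18, 15, 60, 0], [0, 18, 15, 70, 0]]]}}

```text
time: 19.8
tool_pos: [0.578, -0.1422, 0.1655]
tool_rot: [0.002, -0.343, 0.939, -0.002]
contact_force: [-0.5, 0.1, 0.4]
gripper_width: -0.002
```

Run:
```python
from h import *
s=state();print(s['time'],s['tool_pos'])
cv2.imwrite('pics/w12.png',grab_frame('wrist')[:,:,::-1])
crop(grab_frame('top'),325,165,425,235,8,'pics/t12.png')
```

```text
19.8 [ 0.5779734  -0.14222406  0.16550898]
```

View pics/w12.png

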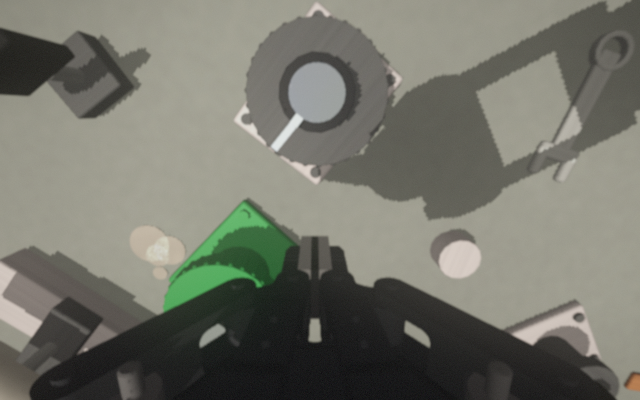

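Emit:
{"api": "servo_tool", "payload": {"deltas": [[[0, -10, 40, 50, 0], [0, -20, 80, 100, 0], [0, -20, 130, 120, 0], [0, -20, 180, 120, 0], [0, -20, 230, 120, 0]]]}}

```text
time: 20.52
tool_pos: [0.5556, 0.0895, 0.2813]
tool_rot: [-0.001, -0.343, 0.939, 0.0]
contact_force: [1.0, -0.0, -0.1]
gripper_width: -0.0
```

Run:
```python
from h import *
s=state();print(s['time'],s['tool_pos'])
i=grab_frame('top');cv2.imwrite('pics/t13f.png',i[:,:,::-1])
crop(i,325,165,425,235,8,'pics/t13.png')
```

```text
20.525 [0.55558642 0.0895167  0.28126298]
```

View pics/t13.png

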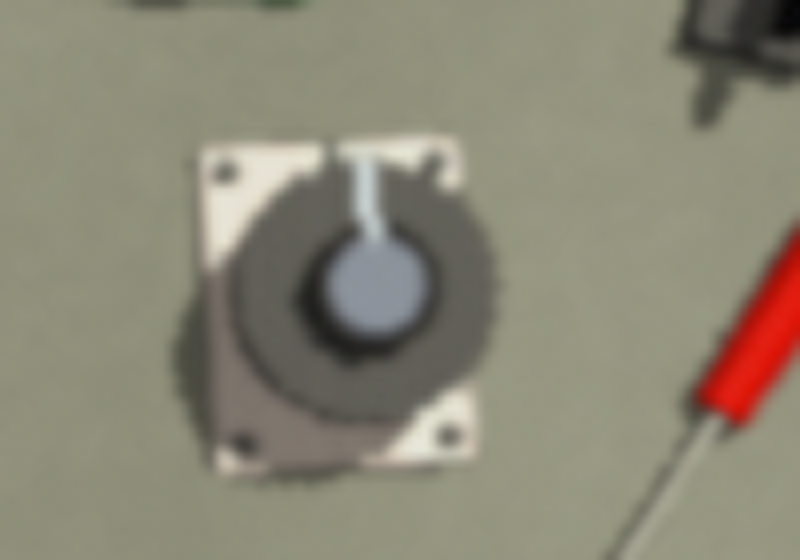

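View pics/t13f.png

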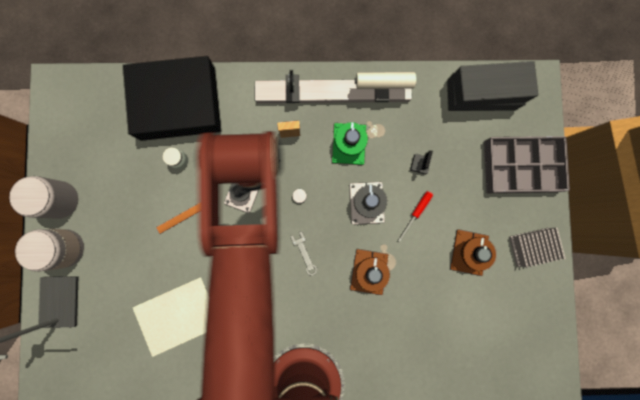

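The top view shows the collar line (366,160–215 in the crop) in line with the tube index and foot line. The loose things are where they were and the arm is clear. Handing in.

```bash
python3 -c "
from plant import *
print(state()['time'],job_done())"
```

```text
the job is handed in; nothing more can be done
20.575 None
```

I loosened the locking collar of the larger mount until its white line came round to the index line for the second time. I left it there, two full turns from tight, and handed the job in at 20.6 s.

- **How:** I rolled the rim anticlockwise with the tip of the closed fingers, in two passes of about 320° around the collar. The press was about 2–13 N. The collar started at about 80° (1.4 rad) and stood at about 397° after the first pass. The second pass took it to about 720°, or 12.57 rad. I saw no slip in the wrist pictures.
- **Last checks:** The wrist and top pictures, taken after the arm had withdrawn, show the two lines in line to within a few degrees by eye. The loose objects look unmoved. I did not see the fingers come near the lens tube, and they stayed well away from the smaller mount. The wrist force stayed far below its limit.
- **What disagreed:** The axis position differed by 2–4 mm between cameras, and touching the rim settled it. The index direction read between 0° and 5° in different pictures; I used 2°. Both are well inside the 20° allowed.

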